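# Line up the lenses on the optical rail by size

## Task

Set the four mounted lenses on the four carriages of the optical rail in order of size: the smallest next to the white ball-shaped light source, growing step by step to the largest next to the black screen. Each stands upright in the middle of its own carriage with its glass facing squarely along the rail. They are glass: set each one down gently, and do not drop or tip over any of them.

Things in the scene. Friction and masses are not known exactly. Their poses are not given: they have to be found in the camera images.
- lens_24: Loose mounted lens, about 100 g, brass foot and tab, pale glass: upright round black cell 24 mm in diameter, 14 mm thick, on a stem over a foot 40 x 40 x 12 mm. On top a grip tab 14 mm thick, 20 mm wide, reaches 94 mm above the underside. Origin: centre of the foot's underside (starts at z = 0); z up, x along the lens axis (the 14 mm), y along the tab's width.
- lens_36: Loose mounted lens, about 120 g, brass foot and tab, pale glass: upright round black cell 36 mm in diameter, 14 mm thick, on a stem over a foot 40 x 40 x 12 mm. On top a grip tab 14 mm thick, 20 mm wide, reaches 100 mm above the underside. Origin: centre of the foot's underside (starts at z = 0); z up, x along the lens axis (the 14 mm), y along the tab's width.
- lens_48: Loose mounted lens, about 150 g, brass foot and tab, pale glass: upright round black cell 48 mm in diameter, 14 mm thick, on a stem over a foot 40 x 40 x 12 mm. On top a grip tab 14 mm thick, 20 mm wide, reaches 106 mm above the underside. Origin: centre of the foot's underside (starts at z = 0); z up, x along the lens axis (the 14 mm), y along the tab's width.
- lens_60: Loose mounted lens, about 180 g, brass foot and tab, pale glass: upright round black cell 60 mm in diameter, 14 mm thick, on a stem over a foot 40 x 40 x 12 mm. On top a grip tab 14 mm thick, 20 mm wide, reaches 112 mm above the underside. Origin: centre of the foot's underside (starts at z = 0); z up, x along the lens axis (the 14 mm), y along the tab's width.
- seat_1: Carriage 1 of the four metal carriages fixed in a row on the black rail, counted from the rail's right end seen from the robot: flat plate 62 mm across by 56 mm along the rail, about 75 mm from the next, top 26 mm above the table, a darker 44 mm square in its middle. Origin: centre of the top face; y along the rail, x across, z up.
- seat_2: Carriage 2 of the four metal carriages fixed in a row on the black rail, counted from the rail's right end seen from the robot: flat plate 62 mm across by 56 mm along the rail, about 75 mm from the next, top 26 mm above the table, a darker 44 mm square in its middle. Origin: centre of the top face; y along the rail, x across, z up.
- seat_3: Carriage 3 of the four metal carriages fixed in a row on the black rail, counted from the rail's right end seen from the robot: flat plate 62 mm across by 56 mm along the rail, about 75 mm from the next, top 26 mm above the table, a darker 44 mm square in its middle. Origin: centre of the top face; y along the rail, x across, z up.
- seat_4: Carriage 4 of the four metal carriages fixed in a row on the black rail, counted from the rail's right end seen from the robot: flat plate 62 mm across by 56 mm along the rail, about 75 mm from the next, top 26 mm above the table, a darker 44 mm square in its middle. Origin: centre of the top face; y along the rail, x across, z up.
- source: White ball-shaped light source, 64 mm in diameter, fixed on a short post at one end of the rail (either end), about 98 mm beyond the middle of the end carriage. Origin: under the ball's centre, 18 mm above the table; the ball's centre is 63 mm and its top 95 mm above the origin.
- screen: Black upright screen plate, 80 mm wide, 70 mm high, 6 mm thick, square to the rail, fixed at the other end of the rail from the light source. Origin: under the plate's centre, 18 mm above the table; its top edge is 100 mm above the origin.
There are look-alikes about, which are no part of the job. What is shaped like the lens_60 but orange is not meant.

How it is judged:
By the outcome, as a careful person would: the job done as asked, in the order asked, and still so for the second after the job is handed in, with the robot touching nothing.
It also fails if it takes over 112 s, if anything falls off the work surface, if the arm or the gripper's body presses on something with over 40 N, if the wrist force passes 120 N, or if a joint passes its speed limit or range.

## Robot

A 6-joint arm with a two-finger parallel gripper is mounted at the origin on the work surface. World frame = base frame: x ahead of the robot, y to its left, z up, the work surface at z = 0. Lengths are in m, angles in rad, forces in N, time in s.
With the tool pointing down it reaches from about 0.25 to 0.775 m from the base axis. Payload 4 kg.
Tool frame: the origin (TCP) lies midway between the tips of the shut fingers; the grasp point (between the pads) lies 19 mm behind it; z points along the fingers, y is the line along which they close (so a half turn about z gives the same grasp; the last joint's range is limited). The gripper opens to 94 mm and grips with 3 to 60 N. Pads are 16 mm wide; open, the fingers measure 119 mm over their backs; the gripper's body (75 mm by 177 mm) begins 78 mm behind the grasp point.
Start: joints at [1.057, 0.087, 1.371, -0, 1.684, -0.103], TCP at [0.22, 0.504, 0.206] pointing down, gripper open.
Joint ranges: [-3.1, 3.1], [-0.76, 2.03], [0.27, 2.55], [-1.08, 4.22], [0.17, 2.65], [-2.57, 2.57]. Speed limits (rad/s): [2.79, 2.79, 3.14, 3.14, 3.14, 3.14].

## Interface

Orientations are given as [roll, pitch, yaw] about the fixed x, y, z axes, in that order (R = Rz(yaw) Ry(pitch) Rx(roll)).
In Python, from bench import robot gives the robot as it stands.
- The arm moves only by the tool servo_tool, never from a script. Its argument "moves" is a list of rows, each a list of 5 numbers: the shift along the tool's x, y, z in units of 25 mm (1.0 is 25 mm), then the turn about the tool's z in units of 6 degrees (1.0 is 6 degrees), then the closure, from 0 (fully open) to 1 (shut). In form: [[dx, dy, dz, yaw, gripper], ...]. A call has 1 to 10 rows; each row is the pose to reach, as a shift and turn from the pose commanded when the call began, along the tool's axes at that moment; what a row does not reach only later rows make up. A row lasts 1/12 s, in which the tool goes at most 41.7 mm and 7.16 degrees, less where a joint would pass 70% of its speed; a pose out of reach is approached as far as the arm can. A call with a gripper value outside its range is refused whole. The fingers move at their own pace and stop on an object; the grip force is fixed at half the most. Time passes only in rows, so rows that repeat a pose let the fingers close. It gives the time, the measured TCP pose, the force, the opening and the grip force at its end, in the units of the state.
- robot.get_obs(): the state, without advancing time (a new reading comes with each control period).
- robot.snapshot(name): name is "scene" or "top" or "wrist"; returns a dict with "image" (384x512x3 uint8, blue, green, red), "fx", "fy", "cx", "cy" (pixels), "eye" and "orientation" of the camera in the world; the wrist camera has in their place "T_tool_cam" (4x4, takes a point from camera to tool coordinates, whose origin is the TCP and whose axes are the flange's). Camera axes: x right, y down, z forward; pixel columns grow to the right and rows downward; lengths in m; the calibration is good to about 2 mm. A picture is of the moment at which its call begins: read the wrist's pose just before it. There is no depth.
- robot.close_job(): hands the job in; it is judged then, once.
The state is a dict: "time": time; "joint_positions": joint angles; "qvel": joint speeds; "joint_torque": joint torques, N m; "tool_pos": TCP position; "ee_rot": TCP orientation; "wrist_force": force on the tool from outside, world axes, zero at the start; "wrist_torque": the same for the moment, N m; "width": finger opening in m; "finger_force": force on a finger pad.
Only numpy, scipy, OpenCV 4.12 (cv2) and the standard library are available. Lean on these libraries where they do the work, as an engineer would, in place of code of your own. Each camera call takes 0.05 s, during which the arm holds its last target. There are 200 camera calls.

## Working session

There is one attempt and no reset: what is moved stays moved. The work goes in short steps, Python scripts to look and compute and a tool call to move; the robot and the scene stay as the last step left them, time stands still between calls to the robot, and variables do not carry over. Pictures are saved under pics/ and viewed, at most 14 in all, crops included, and the job is handed in when it is done.

Besides the shell and the picture viewer there is one more tool, called after "Emit:" in YAML: its name, and indented under it one key for each argument. servo_tool: Moves the arm, as the interface text tells. Its arguments: {"type":"object","properties":{"moves":{"type":"array"}},"required":["moves"]}

```bash
mkdir -p pics
python3 - <<'E'
from bench import robot
import cv2,pickle
o=robot.get_obs();print({k:o[k] for k in('time','tool_pos','ee_rot','width')})
d={}
for n in('scene','top','wrist'):
    s=robot.snapshot(n);d[n]=s;cv2.imwrite(f'pics/{n}0.png',s['image']);print(n,{k:v for k,v in s.items() if k!='image'})
pickle.dump(d,open('s0.pkl','wb'))
E
```

```text
{'time': 0.0, 'tool_pos': array([0.21936447, 0.50376116, 0.20432026]), 'ee_rot': array([-3.13941563e+00, -2.09723841e-04,  2.73081304e+00]), 'width': 0.09389478659178277}
scene {'fx': 477.122044938129, 'fy': 477.122044938129, 'cx': 261.0698076054549, 'cy': 194.50592560854741, 'eye': array([0.88219544, 0.66646924, 0.72023386]), 'orientation': array([-2.2792462 , -0.00534264,  2.62021134])}
top {'fx': 414.1816310811183, 'fy': 414.1816310811183, 'cx': 251.16126109258943, 'cy': 189.66005532851776, 'eye': array([0.44889778, 0.01811299, 1.05046368]), 'orientation': array([-3.09524941, -0.02990719, -1.54701002])}
wrist {'fx': 268.09315651951, 'fy': 268.09315651951, 'cx': 254.3661918586078, 'cy': 188.954872639508, 'T_tool_cam': array([[ 6.22786009e-04, -9.70980639e-01, -2.39157294e-01,
         6.94044708e-02],
       [ 9.99999416e-01,  8.16047228e-04, -7.09074815e-04,
         2.00325601e-06],
       [ 8.83661564e-04, -2.39156713e-01,  9.70980580e-01,
        -1.79845181e-01],
       [ 0.00000000e+00,  0.00000000e+00,  0.00000000e+00,
         1.00000000e+00]])}
```

View pics/scene0.png

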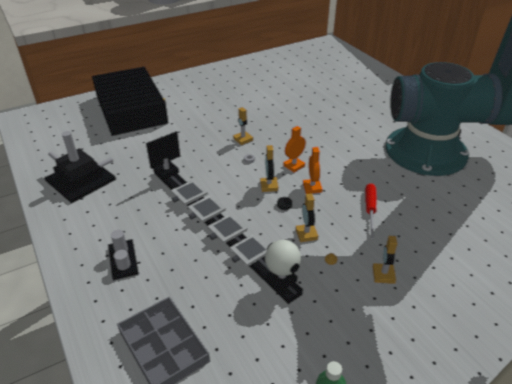

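View pics/top0.png

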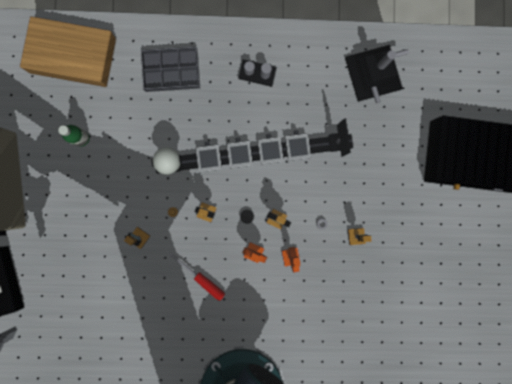

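The source ball is at the left end, top (166,161), and the screen at the right, (345,138). The brass lenses are at top (137,238), (206,212), (277,219) and (358,236). The orange look-alikes are at (255,253) and (291,260). I'll enlarge these next.

Run:
```python
import cv2,pickle,numpy as np
d=pickle.load(open('s0.pkl','rb'))
t=d['top']['image'];s=d['scene']['image']
R=lambda im,x,y,w,h,f:cv2.resize(im[y:y+h,x:x+w],None,fx=f,fy=f,interpolation=cv2.INTER_CUBIC)
cv2.imwrite('pics/topc.png',R(t,120,115,260,160,3))
cv2.imwrite('pics/rail.png',R(t,150,115,210,65,3.8))
a=[R(s,x,y,w,h,4) for x,y,w,h in((225,100,50,70),(250,138,50,70),(287,188,50,70),(365,230,50,70))]
b=[R(t,x,y,50,50,4) for x,y in((333,211),(252,194),(181,187),(112,213))]
cv2.imwrite('pics/four.png',np.vstack([np.hstack(a),np.hstack(b)]))
```

```text
(no output)
```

View pics/four.png

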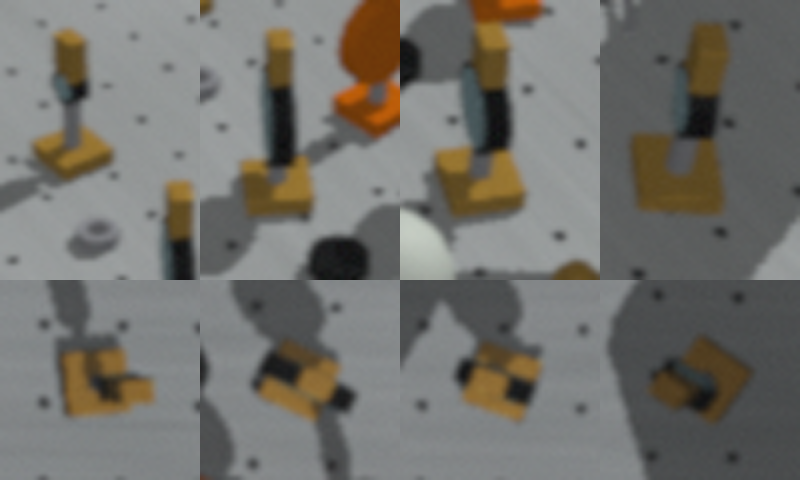

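View pics/rail.png

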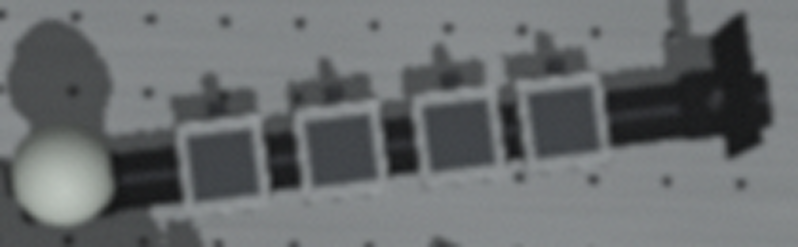

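Scene crops (upper row) with the matching top crops below, left to right. The smallest cell is at top (358,236), which looks like lens_24. The biggest two are at (277,219) and (206,212). A medium-small one is at (137,238). All of these are brass with black cells. I'll fit poses and sizes from both views, and measure the seats too.

```bash
cat > h.py <<'E'
import cv2,pickle,numpy as np
from scipy.spatial.transform import Rotation as Ro
from scipy.optimize import minimize
def proj(s,P):
    R=Ro.from_euler('xyz',s['orientation']).as_matrix()
    q=(np.atleast_2d(P)-s['eye'])@R
    return q[:,:2]/q[:,2:]*[s['fx'],s['fy']]+[s['cx'],s['cy']]
def ray(s,uv):
    R=Ro.from_euler('xyz',s['orientation']).as_matrix()
    d=R@[(uv[0]-s['cx'])/s['fx'],(uv[1]-s['cy'])/s['fy'],1];return s['eye'],d/np.linalg.norm(d)
def plane(s,uv,z):
    e,d=ray(s,uv);return e+d*(z-e[2])/d[2]
def tri(obs):
    A=0;b=0;r=[ray(s,u) for s,u in obs]
    for e,d in r:
        M=np.eye(3)-np.outer(d,d);A=A+M;b=b+M@e
    p=np.linalg.solve(A,b);return p,max(np.linalg.norm((np.eye(3)-np.outer(d,d))@(p-e)) for e,d in r)
def wrist(robot):
    o=robot.get_obs();s=robot.snapshot('wrist');T=np.eye(4)
    T[:3,:3]=Ro.from_euler('xyz',o['ee_rot']).as_matrix();T[:3,3]=o['tool_pos'];C=T@s['T_tool_cam']
    s['eye']=C[:3,3];s['orientation']=Ro.from_matrix(C[:3,:3]).as_euler('xyz');return s
def box(x,y,z0,z1):return np.array([[a,b,c] for a in(-x/2,x/2) for b in(-y/2,y/2) for c in(z0,z1)])
th=np.linspace(0,2*np.pi,40)
def parts(D,c):
    top=.082+D/2;cyl=np.array([[a,D/2*np.cos(t),c+D/2*np.sin(t)] for a in(-.007,.007) for t in th])
    return [(box(.04,.04,0,.012),1),(box(.008,.008,.012,c),0),(cyl,0),(box(.014,.02,c+D/2-.002,top),1)]
def render(s,D,c,p,roi,f=4):
    x,y,z,yaw=p;R=Ro.from_euler('z',yaw).as_matrix()
    m=np.zeros((roi[3]*f,roi[2]*f),np.uint8)
    for P,v in parts(D,c):
        uv=((proj(s,P@R.T+[x,y,z])-roi[:2]+.5)*f-.5)
        cv2.fillConvexPoly(m,cv2.convexHull(np.round(uv*16).astype(np.int32)),v*255,shift=4)
    return cv2.GaussianBlur(m,(0,0),2.5)/255.
def brass(s,roi,f=4):
    x,y,w,h=roi;im=cv2.resize(s['image'][y:y+h,x:x+w],None,fx=f,fy=f,interpolation=cv2.INTER_CUBIC).astype(float)
    r=(im[...,2]-im[...,0])/(im.max(2)+10)
    return cv2.GaussianBlur(((r>.38)&(im[...,2]<im[...,1]*1.75)).astype(float),(0,0),1.5)
def fit(views,D,c,p0):
    M=[brass(s,r) for s,r in views]
    def cost(q):
        p=np.array(p0)+np.array(q)*[.01,.01,.01,.3]
        return sum(((render(s,D,c,p,r)-m)**2).sum()/(m.sum()+1) for (s,r),m in zip(views,M))
    best=min((minimize(cost,[0,0,0,a],method='Nelder-Mead',options=dict(initial_simplex=np.array([[0,0,0,a],[.7,0,0,a],[0,.7,0,a],[0,0,.5,a],[0,0,0,a+1]]),maxiter=150)) for a in(-4,-2,0,2,4)),key=lambda r:r.fun)
    return np.array(p0)+best.x*[.01,.01,.01,.3],best.fun
E
python3 - <<'E'
from h import *
d=pickle.load(open('s0.pkl','rb'));T,S=d['top'],d['scene']
cen=[((357,236),(242,136)),((277,219),(270,184)),((206,212),(308,232)),((137,238),(384,273))]
for ct,cs in cen:
    p=plane(T,ct,.01)
    for D in(.024,.036,.048,.060):
        rt=(ct[0]-17,ct[1]-17,34,34);rs=(cs[0]-16,cs[1]-44,32,62)
        print(ct,D,*[ (c,np.round(q,4),round(f,3)) for c in(.054,) for q,f in[fit([(T,rt),(S,rs)],D,c,[p[0],p[1],0,0])]])
E
```

```text
(357, 236) 0.024 (0.054, array([ 0.3878, -0.2827, -0.0014,  0.0207]), np.float64(0.396))
(357, 236) 0.036 (0.054, array([ 0.3877, -0.284 , -0.0036, -0.0074]), np.float64(0.461))
(357, 236) 0.048 (0.054, array([ 0.3874, -0.2859, -0.0061, -0.0891]), np.float64(0.619))
(357, 236) 0.06 (0.054, array([ 0.3875, -0.2846, -0.0043, -0.1437]), np.float64(0.826))
(277, 219) 0.024 (0.054, array([ 4.271e-01, -7.960e-02,  2.000e-04, -5.366e-01]), np.float64(0.667))
(277, 219) 0.036 (0.054, array([ 0.4269, -0.0793,  0.0006, -0.4761]), np.float64(0.498))
(277, 219) 0.048 (0.054, array([ 0.4273, -0.0789,  0.0007, -0.4908]), np.float64(0.352))
(277, 219) 0.06 (0.054, array([ 0.4273, -0.0786, -0.0009, -0.5067]), np.float64(0.324))
(206, 212) 0.024 (0.054, array([ 0.4404,  0.0989,  0.0015, -0.398 ]), np.float64(0.545))
(206, 212) 0.036 (0.054, array([ 0.441 ,  0.0994,  0.0021, -0.3967]), np.float64(0.379))
(206, 212) 0.048 (0.054, array([ 0.4409,  0.0992,  0.0017, -0.3836]), np.float64(0.274))
(206, 212) 0.06 (0.054, array([ 4.404e-01,  9.910e-02, -3.000e-04, -3.798e-01]), np.float64(0.32))
(137, 238) 0.024 (0.054, array([ 0.3729,  0.2653,  0.0019, -0.6563]), np.float64(0.532))
(137, 238) 0.036 (0.054, array([ 0.373 ,  0.2657,  0.0018, -0.6629]), np.float64(0.428))
(137, 238) 0.048 (0.054, array([ 3.733e-01,  2.658e-01, -1.000e-04, -7.499e-01]), np.float64(0.575))
(137, 238) 0.06 (0.054, array([ 3.734e-01,  2.658e-01,  1.000e-04, -8.324e-01]), np.float64(0.73))
```

View pics/topc.png

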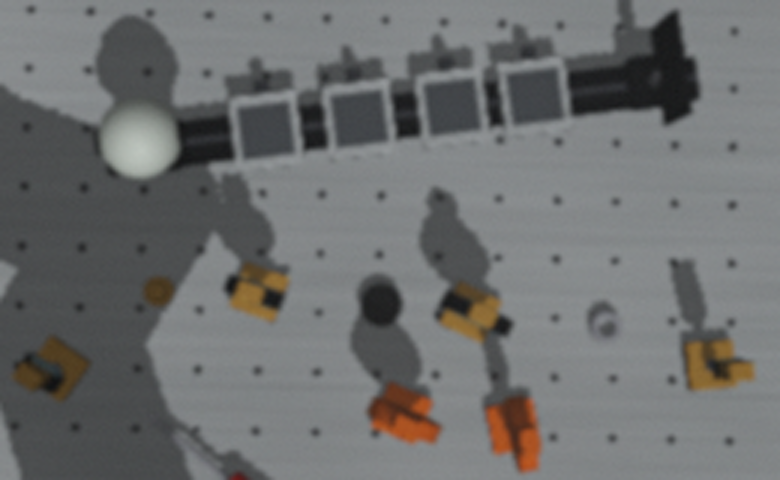

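Both views give a clear identification, with every underside fitted at z = 0 ± 2 mm:

| Lens | Top pixel |
|---|---|
| lens_24 | (357,236) |
| lens_60 | (277,219) |
| lens_48 | (206,212) |
| lens_36 | (137,238) |

The two orange ones at top (255,253) and (291,260) are excluded by colour. Next I'll measure the seats.

Run:
```python
from h import *
d=pickle.load(open('s0.pkl','rb'));T,S=d['top'],d['scene']
R=Ro.from_euler('z',0).as_matrix()
def sq(s,c,yaw,a,b,z): 
    P=np.array([[-a,-b,0],[-a,b,0],[a,b,0],[a,-b,0]])/2
    return proj(s,P@Ro.from_euler('z',yaw).as_matrix().T+[c[0],c[1],z])
G={k:cv2.resize(cv2.cvtColor(s['image'],cv2.COLOR_BGR2GRAY),None,fx=4,fy=4,interpolation=cv2.INTER_CUBIC).astype(float) for k,s in(('T',T),('S',S))}
def mean(g,uv,uv2):  # bright ring between plate edge and dark square
    m=np.zeros(g.shape,np.uint8);f=lambda q:np.round(((q+.5)*4-.5)*16).astype(np.int32)
    cv2.fillConvexPoly(m,f(uv),1,shift=4);cv2.fillConvexPoly(m,f(uv2),2,shift=4)
    x=cv2.boundingRect(np.where(m>0,255,0).astype(np.uint8));w=(slice(x[1],x[1]+x[3]),slice(x[0],x[0]+x[2]))
    return g[w][m[w]==1].mean()-g[w][m[w]==2].mean()
px=[(298.2,146.3),(268.5,150),(239,153.6),(208.9,157.4)]
for vs in(['T','S'],['T'],['S']):
  C=[]
  for u in px:
    p=plane(T,u,.026)
    def cost(q):
        c=p[:2]+q[:2]*.01;yaw=.1+q[2]*.1;z=.026+(q[3]*.01 if len(vs)>1 else 0)
        return -sum(mean(G[k],sq(s,c,yaw,.062,.056,z),sq(s,c,yaw,.044,.044,z)) for k,s in(('T',T),('S',S)) if k in vs)
    best=min((minimize(cost,[a,b,0,0],method='Nelder-Mead',options=dict(initial_simplex=np.array([[a,b,0,0],[a+.5,b,0,0],[a,b+.5,0,0],[a,b,.8,0],[a,b,0,.5]]))) for a in(-.2,.2) for b in(-.2,.2)),key=lambda r:r.fun)
    q=best.x;C.append([*(p[:2]+q[:2]*.01),.026+q[3]*.01,.1+q[2]*.1])
  C=np.array(C);print(vs);print(np.round(C,4));dd=np.diff(C[:,:2],axis=0);print(np.linalg.norm(dd,axis=1),np.arctan2(-dd[:,0],dd[:,1]))
e=C
```

```text
['T', 'S']
[[ 0.6078 -0.126   0.0259  0.1634]
 [ 0.5971 -0.0574  0.0258  0.1685]
 [ 0.5852  0.0192  0.0255  0.1692]
 [ 0.573   0.0962  0.0256  0.1601]]
[0.0694968  0.07753081 0.07789941] [0.15444526 0.15415676 0.15615652]
['T']
[[ 0.6069 -0.1258  0.0256  0.1552]
 [ 0.5962 -0.057   0.0333  0.1629]
 [ 0.5842  0.02    0.0307  0.1533]
 [ 0.5721  0.0967  0.0199  0.1528]]
[0.06965868 0.07798839 0.07758695] [0.15491978 0.15509409 0.15570397]
['S']
[[ 0.6087 -0.1264  0.029   0.1771]
 [ 0.5981 -0.0576  0.0317  0.1689]
 [ 0.5862  0.0192  0.0279  0.1702]
 [ 0.5741  0.0959  0.0284  0.1761]]
[0.06960692 0.07778447 0.07767533] [0.1524206  0.15364672 0.1573075 ]
```

```bash
cat >> h.py <<'E'
def go(robot,x,y,z,yaw):
    o=robot.get_obs();R=Ro.from_euler('xyz',o['ee_rot']).as_matrix()
    d=R.T@(np.array([x,y,z])-o['tool_pos'])/.025
    t=(o['ee_rot'][2]-yaw+np.pi)%(2*np.pi)-np.pi
    print('units',np.round(d,3),'turn',round(np.degrees(t)/6,2),'rows',max(np.linalg.norm(d)/1.66,abs(np.degrees(t))/7.1).round(1),'t',o['time'],o['tool_pos'].round(4),o['ee_rot'].round(3),'w',o['width'])
E
python3 -c "
from h import *;from bench import robot;go(robot,.373,.2657,.20,.908)"
```

```text
units [-9.436 -6.281  0.192] turn 17.41 rows 14.7 t 0.15 [0.2194 0.5039 0.2046] [-3.14  -0.     2.731] w 0.09414475965101567
```

Emit:
servo_tool:
  moves:
    - [-9.44,-6.28,0.19,11.5,0.4]
    - [-9.44,-6.28,0.19,11.5,0.4]
    - [-9.44,-6.28,0.19,11.5,0.4]
    - [-9.44,-6.28,0.19,11.5,0.4]
    - [-9.44,-6.28,0.19,11.5,0.4]
    - [-9.44,-6.28,0.19,11.5,0.4]
    - [-9.44,-6.28,0.19,11.5,0.4]
    - [-9.44,-6.28,0.19,11.5,0.4]
    - [-9.44,-6.28,0.19,11.5,0.4]
    - [-9.44,-6.28,0.19,11.5,0.4]

```text
time: 0.98
tool_pos: [0.3736, 0.265, 0.2003]
ee_rot: [-3.141, 0.0, 1.519]
wrist_force: [-0.1, -0.2, 1.0]
width: 0.0559
finger_force: 0.0
```

Emit:
servo_tool:
  moves:
    - [0,0,0,5.9,0.4]
    - [0,0,0,5.9,0.4]
    - [0,0,0,5.9,0.4]
    - [0,0,0,5.9,0.4]
    - [0,0,0,5.9,0.4]
    - [0,0,0,5.9,0.4]
    - [0,0,0,5.9,0.4]
    - [0,0,0,5.9,0.4]

```text
time: 1.65
tool_pos: [0.3732, 0.266, 0.2005]
ee_rot: [-3.141, 0.0, 0.911]
wrist_force: [0.7, 0.8, 0.6]
width: 0.0564
finger_force: 0.0
```

```bash
cat >> h.py <<'E'
def see(robot,name,D,p):
    s=wrist(robot);pickle.dump(s,open(name+'.pkl','wb'))
    uv=np.vstack([proj(s,P+[p[0],p[1],0]) for P,_ in parts(D,.054)])
    a=np.clip(np.floor(uv.min(0)-18),0,None).astype(int);b=np.minimum(np.ceil(uv.max(0)+18),[511,383]).astype(int)
    roi=(*a,*(b-a));q,f=fit([(s,roi)],D,.054,[p[0],p[1],0,p[2]]);print('fit',q.round(4),round(f,3),roi)
    im=s['image'].copy();Rz=Ro.from_euler('z',q[3]).as_matrix()
    for P,_ in parts(D,.054):
        cv2.polylines(im,[cv2.convexHull(np.round(proj(s,P@Rz.T+q[:3])).astype(np.int32))],True,(255,255,0),1)
    cv2.imwrite(f'pics/{name}.png',im);return q
E
python3 -c "
from h import *;from bench import robot;go(robot,.373,.2657,.20,.908);see(robot,'w36',.036,(.373,.2657,-.663))"
```

```text
units [-0.015  0.002  0.021] turn 0.03 rows 0.0 t 1.65 [0.3732 0.266  0.2005] [-3.141  0.     0.911] w 0.05640574638853894
fit [ 0.3709  0.2624 -0.0168 -0.5928] 0.026 (np.int64(216), np.int64(134), np.int64(77), np.int64(84))
```

View pics/w36.png

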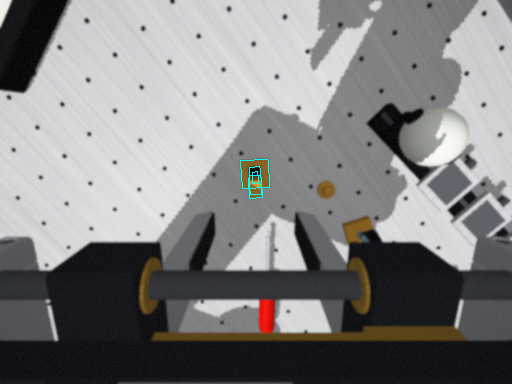

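```bash
sed -i 's/def fit(views,D,c,p0):/def fit(views,D,c,p0,zs=.01):/; s/\*\[.01,.01,.01,.3\]/*[.01,.01,zs,.3]/g; s/fit(\[(s,roi)\],D,.054,\[p\[0\],p\[1\],0,p\[2\]\])/fit([(s,roi)],D,.054,[p[0],p[1],0,p[2]],0)/' h.py
python3 -c "
from h import *
s=pickle.load(open('w36.pkl','rb'));d=pickle.load(open('s0.pkl','rb'));roi=(216,134,77,84)
print(fit([(s,roi)],.036,.054,[.373,.2657,0,-.663],0))
print(fit([(s,roi),(d['top'],(120,221,34,34)),(d['scene'],(368,229,32,62))],.036,.054,[.373,.2657,0,-.663],.01))"
```

```text
(array([ 0.37302116,  0.26511479,  0.        , -0.58799381]), np.float64(0.06706462709597731))
(array([ 0.37317281,  0.26553596,  0.00120168, -0.62101395]), np.float64(0.5051734256236609))
```

```bash
python3 -c "
from h import *;from bench import robot;go(robot,.373,.2653,.068,.97)"
```

```text
units [-0.028  0.011  5.303] turn -0.57 rows 3.2 t 1.7 [0.3732 0.266  0.2006] [-3.141  0.     0.911] w 0.05638399263357462
```

Emit:
servo_tool:
  moves:
    - [-0.03,0.01,1.5,-0.57,0.4]
    - [-0.03,0.01,3.0,-0.57,0.4]
    - [-0.03,0.01,4.2,-0.57,0.4]
    - [-0.03,0.01,5.0,-0.57,0.4]
    - [-0.03,0.01,5.3,-0.57,0.4]
    - [-0.03,0.01,5.3,-0.57,0.4]
    - [-0.03,0.01,5.3,-0.57,0.6]
    - [-0.03,0.01,5.3,-0.57,0.8]
    - [-0.03,0.01,5.3,-0.57,0.9]
    - [-0.03,0.01,5.3,-0.57,1.0]

```text
time: 2.53
tool_pos: [0.3742, 0.2659, 0.07]
ee_rot: [3.14, -0.003, 0.969]
wrist_force: [-0.3, -0.0, 0.4]
width: 0.033
finger_force: 0.0
```

Emit:
servo_tool:
  moves:
    - [0,0,0,0,1.0]
    - [0,0,0,0,1.0]
    - [0,0,0,0,1.0]
    - [0,0,0,0,1.0]
    - [0,0,-0.4,0,1.0]
    - [0,0,-1.4,0,1.0]
    - [0,0,-3,0,1.0]
    - [0,0,-4.6,0,1.0]
    - [0,0,-6,0,1.0]
    - [0,0,-6,0,1.0]

```text
time: 3.37
tool_pos: [0.3763, 0.2671, 0.2275]
ee_rot: [3.134, -0.014, 0.969]
wrist_force: [1.6, 0.6, -0.3]
width: 0.0135
finger_force: 30.0
```

```bash
cat >> h.py <<'E'
def held(robot,name,D,dz,yaw):
    s=wrist(robot);o=robot.get_obs();p=o['tool_pos'];z=p[2]-dz;yaw=o['ee_rot'][2]-np.pi/2
    pickle.dump(s,open(name+'.pkl','wb'))
    uv=np.vstack([proj(s,P@Ro.from_euler('z',yaw).as_matrix().T+[p[0],p[1],z]) for P,_ in parts(D,.054)])
    a=np.clip(np.floor(uv.min(0)-15),0,None).astype(int);b=np.minimum(np.ceil(uv.max(0)+15),[511,383]).astype(int)
    im=s['image'].copy()
    for P,_ in parts(D,.054):
        cv2.polylines(im,[cv2.convexHull(np.round(proj(s,P@Ro.from_euler('z',yaw).as_matrix().T+[p[0],p[1],z])).astype(np.int32))],True,(255,255,0),1)
    im=cv2.resize(im[a[1]:b[1],a[0]:b[0]],None,fx=3,fy=3);cv2.imwrite(f'pics/{name}.png',im);print(a,b)
E
python3 -c "
from h import *;from bench import robot;go(robot,.585,.0195,.255,.156);held(robot,'h36',.036,.069,0)"
```

```text
units [-3.417 12.499 -1.059] turn 7.76 rows 7.8 t 3.3667 [0.3763 0.2671 0.2275] [ 3.134 -0.014  0.969] w 0.013452658035999997
[216 162] [291 270]
```

View pics/h36.png

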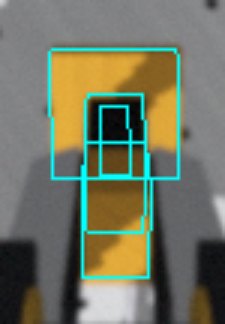

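The model drawn at the TCP matches the held lens_36 (foot at crop (50–178, 50–178)). The lens is therefore centred in the grip. I'll move it to seat 3.

Emit:
servo_tool:
  moves:
    - [-3.4,12.5,0,7.7,1.0]
    - [-3.4,12.5,0,7.7,1.0]
    - [-3.4,12.5,0,7.7,1.0]
    - [-3.4,12.5,0,7.7,1.0]
    - [-3.4,12.5,0,7.7,1.0]
    - [-3.4,12.5,0,7.7,1.0]
    - [-3.4,12.5,0,7.7,1.0]
    - [-3.4,12.5,0,7.7,1.0]
    - [-3.4,12.5,0,7.7,1.0]
    - [-3.4,12.5,0,7.7,1.0]

```text
time: 4.25
tool_pos: [0.5818, 0.0169, 0.215]
ee_rot: [-3.14, 0.006, 0.159]
wrist_force: [0.1, -0.1, -1.5]
width: 0.0139
finger_force: 30.0
```

Emit:
servo_tool:
  moves:
    - [0,0,0,0,1.0]
    - [0,0,0,0,1.0]
    - [0,0,0,0,1.0]
    - [0,0,0,0,1.0]

```text
time: 4.58
tool_pos: [0.5818, 0.0194, 0.2186]
ee_rot: [-3.141, -0.0, 0.164]
wrist_force: [-0.6, -0.1, -1.6]
width: 0.0137
finger_force: 30.0
```

```bash
python3 -c "
from h import *;from bench import robot;go(robot,.5855,.0195,.110,.156)
import cv2
s=wrist(robot);cv2.imwrite('pics/s3.png',s['image']);pickle.dump(s,open('s3.pkl','wb'))"
```

```text
units [0.145 0.022 4.344] turn 0.08 rows 2.6 t 4.5833 [0.5818 0.0194 0.2186] [-3.141 -0.     0.164] w 0.013722645246165488
```

View pics/s3.png

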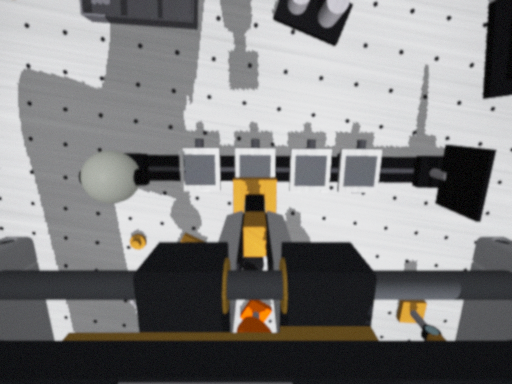

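The wrist view shows the seats level along row 168: seat 4 at (201,168), seat 2 at (311,168), seat 1 at (360,168). The held lens hangs in front of seat 3. I'll cross-check the seat positions from this view.

Run:
```python
from h import *
s=pickle.load(open('s3.pkl','rb'));g=cv2.cvtColor(s['image'],cv2.COLOR_BGR2GRAY)
for n,(u,v),xy in((4,(201,168),(.573,.0962)),(2,(311,168),(.597,-.0574)),(1,(360,168),(.6078,-.126))):
    w=g[v-24:v+24,u-26:u+26];m=((w<160)&(w>55)).astype(np.uint8)
    m=cv2.erode(m,np.ones((3,3)));k,l,st,c=cv2.connectedComponentsWithStats(m)
    i=l[24,26];print(n,st[i],plane(s,c[i]+[u-26,v-24],.026).round(4),'pred px',proj(s,[*xy,.026]).round(1))
```

```text
4 [   0    0   52   48 1220] [0.5779 0.102  0.026 ] pred px [[199.4 170.3]]
2 [ 11  13  29  28 785] [ 0.5983 -0.0572  0.026 ] pred px [[309.9 171.4]]
1 [ 11  13  31  28 788] [ 0.6097 -0.1261  0.026 ] pred px [[359.1 171.8]]
```

Emit:
servo_tool:
  moves:
    - [0.17,0.02,1.3,0.08,1.0]
    - [0.17,0.02,2.6,0.08,1.0]
    - [0.17,0.02,3.6,0.08,1.0]
    - [0.17,0.02,4.2,0.08,1.0]
    - [0.17,0.02,4.4,0.08,1.0]
    - [0.17,0.02,4.55,0.08,1.0]
    - [0.17,0.02,4.65,0.08,1.0]
    - [0.17,0.02,4.75,0.08,1.0]
    - [0.17,0.02,4.75,0.08,1.0]
    - [0.17,0.02,4.75,0.08,1.0]

```text
time: 5.47
tool_pos: [0.5873, 0.0184, 0.1007]
ee_rot: [3.141, -0.002, 0.154]
wrist_force: [0.7, -0.1, -1.7]
width: 0.0141
finger_force: 30.0
```

Emit:
servo_tool:
  moves:
    - [-0.05,-0.03,0.08,0,1.0]
    - [-0.05,-0.03,0.12,0,1.0]
    - [-0.05,-0.03,0.16,0,1.0]
    - [-0.05,-0.03,0.2,0,1.0]
    - [-0.05,-0.03,0.2,0,1.0]
    - [-0.05,-0.03,0.2,0,1.0]

```text
time: 5.97
tool_pos: [0.5855, 0.0189, 0.0946]
ee_rot: [3.142, -0.0, 0.154]
wrist_force: [-0.3, 0.4, -0.8]
width: 0.0136
finger_force: 30.0
```

Emit:
servo_tool:
  moves:
    - [0,0,0.02,0,1.0]
    - [0,0,0.04,0,1.0]
    - [0,0,0.04,0,1.0]
    - [0,0,0.04,0,1.0]

```text
time: 6.3
tool_pos: [0.5855, 0.0189, 0.0946]
ee_rot: [3.141, -0.001, 0.154]
wrist_force: [-2.5, -0.6, 5.9]
width: 0.0135
finger_force: 30.0
```

Emit:
servo_tool:
  moves:
    - [0,0,-0.03,0,1.0]
    - [0,0,-0.03,0,0.8]
    - [0,0,-0.03,0,0.7]
    - [0,0,-0.03,0,0.6]
    - [0,0,-0.03,0,0.6]
    - [0,0,-0.03,0,0.6]
    - [0,0,-0.03,0,0.6]
    - [0,0,-1,0,0.6]
    - [0,0,-2.5,0,0.6]
    - [0,0,-4,0,0.6]

```text
time: 7.13
tool_pos: [0.5841, 0.019, 0.1927]
ee_rot: [-3.141, 0.004, 0.154]
wrist_force: [-0.7, -0.2, 0.8]
width: 0.0379
finger_force: 0.0
```

```bash
python3 -c "
from h import *;from bench import robot;go(robot,.4407,.0990,.20,1.187)"
```

```text
units [-5.18  -4.039 -0.265] turn -9.87 rows 8.3 t 7.1333 [0.5841 0.019  0.1927] [-3.141  0.004  0.154] w 0.03787894779953539
```

Emit:
servo_tool:
  moves:
    - [-5.18,-4.04,-0.3,-9.87,0.4]
    - [-5.18,-4.04,-0.3,-9.87,0.4]
    - [-5.18,-4.04,-0.3,-9.87,0.4]
    - [-5.18,-4.04,-0.3,-9.87,0.4]
    - [-5.18,-4.04,-0.3,-9.87,0.4]
    - [-5.18,-4.04,-0.3,-9.87,0.4]
    - [-5.18,-4.04,-0.3,-9.87,0.4]
    - [-5.18,-4.04,-0.3,-9.87,0.4]
    - [-5.18,-4.04,-0.3,-9.87,0.4]
    - [-5.18,-4.04,-0.3,-9.87,0.4]

```text
time: 7.97
tool_pos: [0.4418, 0.099, 0.2011]
ee_rot: [3.141, -0.0, 1.188]
wrist_force: [0.7, 0.4, -0.4]
width: 0.0565
finger_force: 0.0
```

Emit:
servo_tool:
  moves:
    - [0,0,0,0,0.4]
    - [0,0,0,0,0.4]
    - [0,0,0,0,0.4]

```text
time: 8.22
tool_pos: [0.4419, 0.0989, 0.201]
ee_rot: [-3.142, -0.0, 1.187]
wrist_force: [-0.1, 0.6, -0.3]
width: 0.0564
finger_force: 0.0
```

```bash
python3 -c "
from h import *;from bench import robot
q=see(robot,'w48',.048,(.4407,.0990,-.384));go(robot,q[0],q[1],.0745,q[3]+np.pi/2)
t=robot.snapshot('top');cv2.imwrite('pics/top2.png',cv2.resize(t['image'][110:280,110:380],None,fx=2.9,fy=2.9,interpolation=cv2.INTER_CUBIC))"
```

```text
fit [ 0.4411  0.0991  0.     -0.3277] 0.078 (np.int64(217), np.int64(136), np.int64(74), np.int64(84))
units [-5.000e-03 -3.200e-02  5.058e+00] turn -0.54 rows 3.0 t 8.2667 [0.4419 0.0989 0.201 ] [-3.142 -0.     1.187] w 0.05649426757676012
```

View pics/w48.png

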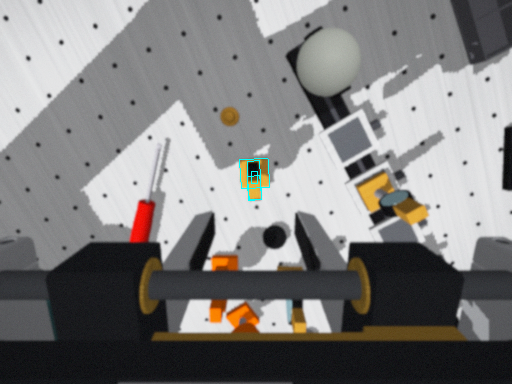

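The fit wraps lens_48 at (255,178), and lens_36 stands on seat 3 at (380,195). Grasping lens_48.

Emit:
servo_tool:
  moves:
    - [0,-0.03,1.5,-0.5,0.4]
    - [0,-0.03,3.0,-0.5,0.4]
    - [0,-0.03,4.2,-0.5,0.4]
    - [0,-0.03,4.85,-0.5,0.4]
    - [0,-0.03,5.06,-0.5,0.4]
    - [0,-0.03,5.06,-0.5,0.4]
    - [0,-0.03,5.06,-0.5,0.6]
    - [0,-0.03,5.06,-0.5,0.8]
    - [0,-0.03,5.06,-0.5,0.9]
    - [0,-0.03,5.06,-0.5,1.0]

```text
time: 9.15
tool_pos: [0.4423, 0.0994, 0.076]
ee_rot: [3.139, -0.001, 1.24]
wrist_force: [-0.7, 0.1, 0.5]
width: 0.0333
finger_force: 0.0
```

Emit:
servo_tool:
  moves:
    - [0,0,0,0,1.0]
    - [0,0,0,0,1.0]
    - [0,0,0,0,1.0]
    - [0,0,0,0,1.0]
    - [0,0,0,0,1.0]

```text
time: 9.57
tool_pos: [0.4413, 0.0993, 0.0748]
ee_rot: [3.141, -0.0, 1.24]
wrist_force: [-0.8, -0.9, 2.2]
width: 0.0141
finger_force: 30.0
```

Emit:
servo_tool:
  moves:
    - [0,0,-0.4,0,1.0]
    - [0,0,-1.4,0,1.0]
    - [0,0,-3,0,1.0]
    - [0,0,-4.6,0,1.0]
    - [0,0,-5.6,0,1.0]
    - [0,0,-6,0,1.0]
    - [0,0,-6,0,1.0]
    - [0,0,-6,0,1.0]

```text
time: 10.23
tool_pos: [0.4407, 0.0992, 0.2234]
ee_rot: [-3.14, 0.001, 1.24]
wrist_force: [-0.6, 0.8, -2.8]
width: 0.0134
finger_force: 30.0
```

```bash
python3 -c "
from h import *;from bench import robot;go(robot,.5977,-.0573,.225,.156);held(robot,'h48',.048,.0745,0)"
```

```text
units [-3.877  7.974 -0.075] turn 10.35 rows 8.7 t 10.2333 [0.4407 0.0992 0.2234] [-3.14e+00  1.00e-03  1.24e+00] w 0.013444811613538155
[217 160] [291 272]
```

View pics/h48.png

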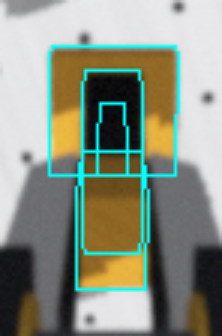

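The model matches the held lens_48 (foot at crop (50–177, 45–175)), so it is centred. Moving it to seat 2.

Emit:
servo_tool:
  moves:
    - [-3.88,7.97,-0.4,10.35,1.0]
    - [-3.88,7.97,-0.4,10.35,1.0]
    - [-3.88,7.97,-0.4,10.35,1.0]
    - [-3.88,7.97,-0.4,10.35,1.0]
    - [-3.88,7.97,-0.4,10.35,1.0]
    - [-3.88,7.97,-0.4,10.35,1.0]
    - [-3.88,7.97,-0.4,10.35,1.0]
    - [-3.88,7.97,-0.4,10.35,1.0]
    - [-3.88,7.97,-0.4,10.35,1.0]
    - [-3.88,7.97,-0.4,10.35,1.0]

```text
time: 11.12
tool_pos: [0.5968, -0.0574, 0.2305]
ee_rot: [-3.139, 0.006, 0.154]
wrist_force: [0.1, 0.1, -1.5]
width: 0.0133
finger_force: 30.0
```

Emit:
servo_tool:
  moves:
    - [0,0,0,0,1.0]
    - [0,0,0,0,1.0]
    - [0,0,0,0,1.0]

```text
time: 11.37
tool_pos: [0.5976, -0.0571, 0.2335]
ee_rot: [-3.141, 0.002, 0.157]
wrist_force: [0.6, 0.7, -2.1]
width: 0.014
finger_force: 30.0
```

```bash
python3 -c "
from h import *;from bench import robot;go(robot,.5977,-.0573,.106,.156)"
```

```text
units [0.009 0.012 5.099] turn 0.01 rows 3.1 t 11.3667 [ 0.5976 -0.0571  0.2335] [-3.141e+00  2.000e-03  1.570e-01] w 0.014010042522283887
```

Contact is expected at TCP z ≈ 0.0748 + 0.026 = 0.1008.

Emit:
servo_tool:
  moves:
    - [0,0,1.3,0,1.0]
    - [0,0,2.8,0,1.0]
    - [0,0,4.0,0,1.0]
    - [0,0,4.7,0,1.0]
    - [0,0,5.0,0,1.0]
    - [0,0,5.08,0,1.0]
    - [0,0,5.12,0,1.0]
    - [0,0,5.12,0,1.0]
    - [0,0,5.12,0,1.0]

```text
time: 12.12
tool_pos: [0.5994, -0.0575, 0.1088]
ee_rot: [3.14, -0.004, 0.156]
wrist_force: [0.1, -0.3, -1.6]
width: 0.014
finger_force: 30.0
```

Emit:
servo_tool:
  moves:
    - [0,0,0.05,0,1.0]
    - [0,0,0.1,0,1.0]
    - [0,0,0.14,0,1.0]
    - [0,0,0.17,0,1.0]
    - [0,0,0.17,0,1.0]
    - [0,0,0.17,0,1.0]

```text
time: 12.62
tool_pos: [0.598, -0.0573, 0.1021]
ee_rot: [-3.141, 0.0, 0.156]
wrist_force: [0.5, 0.2, -2.2]
width: 0.0139
finger_force: 30.0
```

Emit:
servo_tool:
  moves:
    - [0,0,0.02,0,1.0]
    - [0,0,0.04,0,1.0]
    - [0,0,0.06,0,1.0]
    - [0,0,0.06,0,1.0]
    - [0,0,0.06,0,1.0]

```text
time: 13.03
tool_pos: [0.5981, -0.0573, 0.1009]
ee_rot: [-3.142, -0.0, 0.156]
wrist_force: [0.2, 0.4, -0.7]
width: 0.0138
finger_force: 30.0
```

Emit:
servo_tool:
  moves:
    - [0,0,0.02,0,1.0]
    - [0,0,0.02,0,1.0]
    - [0,0,0.02,0,1.0]

```text
time: 13.28
tool_pos: [0.5982, -0.0573, 0.1009]
ee_rot: [3.141, -0.001, 0.156]
wrist_force: [-1.3, -0.2, 1.4]
width: 0.0136
finger_force: 30.0
```

In contact (force −2.2 → +1.4 N). Releasing and rising.

Emit:
servo_tool:
  moves:
    - [0,0,0,0,0.9]
    - [0,0,0,0,0.8]
    - [0,0,0,0,0.7]
    - [0,0,0,0,0.6]
    - [0,0,0,0,0.6]
    - [0,0,0,0,0.6]
    - [0,0,0,0,0.6]
    - [0,0,-1,0,0.6]
    - [0,0,-2.5,0,0.6]
    - [0,0,-4,0,0.6]

```text
time: 14.12
tool_pos: [0.5969, -0.0571, 0.1994]
ee_rot: [-3.14, 0.004, 0.156]
wrist_force: [1.0, 0.2, 1.0]
width: 0.0378
finger_force: 0.0
```

```bash
python3 -c "
from h import *;from bench import robot;go(robot,.4273,-.0787,.21,1.064)"
```

```text
units [-6.838 -0.198 -0.394] turn -8.67 rows 7.3 t 14.1167 [ 0.5969 -0.0571  0.1994] [-3.14   0.004  0.156] w 0.03781260404808072
```

Emit:
servo_tool:
  moves:
    - [-6.84,-0.2,-0.3,-8.67,0.4]
    - [-6.84,-0.2,-0.3,-8.67,0.4]
    - [-6.84,-0.2,-0.3,-8.67,0.4]
    - [-6.84,-0.2,-0.3,-8.67,0.4]
    - [-6.84,-0.2,-0.3,-8.67,0.4]
    - [-6.84,-0.2,-0.3,-8.67,0.4]
    - [-6.84,-0.2,-0.3,-8.67,0.4]
    - [-6.84,-0.2,-0.3,-8.67,0.4]
    - [-6.84,-0.2,-0.3,-8.67,0.4]
    - [-6.84,-0.2,-0.3,-8.67,0.4]

```text
time: 14.95
tool_pos: [0.4283, -0.0789, 0.2078]
ee_rot: [3.141, -0.0, 1.062]
wrist_force: [-0.1, -0.5, 0.3]
width: 0.0561
finger_force: 0.0
```

Emit:
servo_tool:
  moves:
    - [0,0,0,0,0.4]
    - [0,0,0,0,0.4]
    - [0,0,0,0,0.4]

```text
time: 15.2
tool_pos: [0.4284, -0.0789, 0.2077]
ee_rot: [-3.141, -0.0, 1.063]
wrist_force: [-0.0, -0.2, 0.3]
width: 0.0564
finger_force: 0.0
```

```bash
python3 -c "
from h import *;from bench import robot
q=see(robot,'w60',.060,(.4273,-.0787,-.507));go(robot,q[0],q[1],.0805,q[3]+np.pi/2)"
```

```text
fit [ 0.4281 -0.078   0.     -0.44  ] 0.054 (np.int64(216), np.int64(134), np.int64(75), np.int64(87))
units [ 0.023 -0.027  5.086] turn -0.64 rows 3.1 t 15.25 [ 0.4284 -0.0788  0.2077] [-3.141 -0.     1.063] w 0.05593700578628837
```

View pics/w60.png

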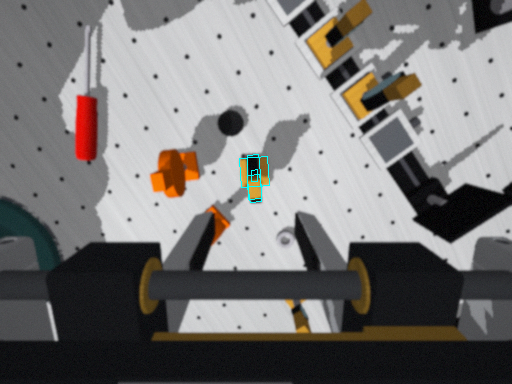

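The fit wraps lens_60 at (255,178): brass foot, large black cell. The orange look-alikes are at (175,172) and (218,220), clear of the fingers, and lens_36 and lens_48 stand on their seats. Grasping lens_60.

Emit:
servo_tool:
  moves:
    - [0.02,-0.03,1.5,-0.6,0.4]
    - [0.02,-0.03,3.0,-0.6,0.4]
    - [0.02,-0.03,4.2,-0.6,0.4]
    - [0.02,-0.03,4.9,-0.6,0.4]
    - [0.02,-0.03,5.09,-0.6,0.4]
    - [0.02,-0.03,5.09,-0.6,0.4]
    - [0.02,-0.03,5.09,-0.6,0.6]
    - [0.02,-0.03,5.09,-0.6,0.8]
    - [0.02,-0.03,5.09,-0.6,0.9]
    - [0.02,-0.03,5.09,-0.6,1.0]

```text
time: 16.08
tool_pos: [0.429, -0.0784, 0.082]
ee_rot: [3.139, -0.0, 1.126]
wrist_force: [0.1, 0.1, 0.3]
width: 0.0335
finger_force: 0.0
```

Emit:
servo_tool:
  moves:
    - [0,0,0,0,1.0]
    - [0,0,0,0,1.0]
    - [0,0,0,0,1.0]
    - [0,0,0,0,1.0]
    - [0,0,0,0,1.0]

```text
time: 16.5
tool_pos: [0.4281, -0.0782, 0.0808]
ee_rot: [3.141, -0.0, 1.126]
wrist_force: [-0.8, -0.0, 1.3]
width: 0.0135
finger_force: 30.0
```

Emit:
servo_tool:
  moves:
    - [0,0,-0.4,0,1.0]
    - [0,0,-1.4,0,1.0]
    - [0,0,-3,0,1.0]
    - [0,0,-4.6,0,1.0]
    - [0,0,-6,0,1.0]
    - [0,0,-6.6,0,1.0]
    - [0,0,-6.6,0,1.0]
    - [0,0,-6.6,0,1.0]

```text
time: 17.17
tool_pos: [0.428, -0.0781, 0.2458]
ee_rot: [3.141, -0.0, 1.127]
wrist_force: [-0.3, -0.6, -2.9]
width: 0.0139
finger_force: 29.9
```

```bash
python3 -c "
from h import *;from bench import robot;go(robot,.6085,-.126,.25,.156);held(robot,'h60',.060,.0805,0)"
```

```text
units [ 1.371  7.342 -0.158] turn 9.27 rows 7.8 t 17.1667 [ 0.428  -0.0781  0.2458] [ 3.141 -0.     1.127] w 0.013863095363726964
[217 158] [290 271]
```

View pics/h60.png

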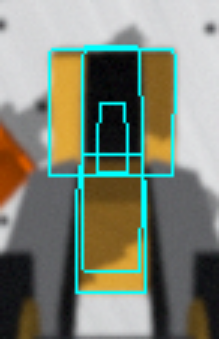

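lens_60 is centred in the grip as well. Moving it to seat 1.

Emit:
servo_tool:
  moves:
    - [1.37,7.34,-0.1,9.27,1.0]
    - [1.37,7.34,-0.1,9.27,1.0]
    - [1.37,7.34,-0.1,9.27,1.0]
    - [1.37,7.34,-0.1,9.27,1.0]
    - [1.37,7.34,-0.1,9.27,1.0]
    - [1.37,7.34,-0.1,9.27,1.0]
    - [1.37,7.34,-0.1,9.27,1.0]
    - [1.37,7.34,-0.1,9.27,1.0]
    - [1.37,7.34,-0.1,9.27,1.0]
    - [1.37,7.34,-0.1,9.27,1.0]

```text
time: 18.05
tool_pos: [0.6074, -0.1257, 0.2449]
ee_rot: [-3.139, 0.005, 0.158]
wrist_force: [0.0, 0.2, -2.2]
width: 0.0139
finger_force: 30.0
```

Emit:
servo_tool:
  moves:
    - [0,0,0,0,1.0]
    - [0,0,0,0,1.0]
    - [0,0,0,0,1.0]

```text
time: 18.3
tool_pos: [0.6081, -0.1259, 0.2477]
ee_rot: [-3.141, 0.0, 0.157]
wrist_force: [-0.2, -0.1, -1.8]
width: 0.0143
finger_force: 30.0
```

```bash
python3 -c "
from h import *;from bench import robot;go(robot,.6085,-.126,.113,.156)"
```

```text
units [0.018 0.006 5.388] turn 0.01 rows 3.2 t 18.3 [ 0.6081 -0.1259  0.2477] [-3.141  0.     0.157] w 0.014305742771233903
```

Contact is expected at z ≈ 0.1068, which is 5.63 units down.

Emit:
servo_tool:
  moves:
    - [0.01,0,1.4,0,1.0]
    - [0.01,0,3.0,0,1.0]
    - [0.01,0,4.3,0,1.0]
    - [0.01,0,5.0,0,1.0]
    - [0.01,0,5.25,0,1.0]
    - [0.01,0,5.38,0,1.0]
    - [0.01,0,5.46,0,1.0]
    - [0.01,0,5.54,0,1.0]
    - [0.01,0,5.57,0,1.0]
    - [0.01,0,5.57,0,1.0]

```text
time: 19.13
tool_pos: [0.6094, -0.1262, 0.1103]
ee_rot: [3.14, -0.003, 0.156]
wrist_force: [-0.4, 0.3, -2.4]
width: 0.014
finger_force: 30.0
```

Emit:
servo_tool:
  moves:
    - [0,0,0.02,0,1.0]
    - [0,0,0.04,0,1.0]
    - [0,0,0.04,0,1.0]
    - [0,0,0.04,0,1.0]

```text
time: 19.47
tool_pos: [0.6086, -0.126, 0.1078]
ee_rot: [3.142, -0.0, 0.156]
wrist_force: [0.0, -0.8, -2.3]
width: 0.0139
finger_force: 30.0
```

Emit:
servo_tool:
  moves:
    - [0,0,0.02,0,1.0]
    - [0,0,0.04,0,1.0]
    - [0,0,0.06,0,1.0]
    - [0,0,0.06,0,1.0]
    - [0,0,0.06,0,1.0]

```text
time: 19.88
tool_pos: [0.6087, -0.126, 0.1068]
ee_rot: [3.141, -0.001, 0.156]
wrist_force: [-0.9, -0.0, 1.4]
width: 0.0139
finger_force: 30.0
```

Contact. Releasing.

Emit:
servo_tool:
  moves:
    - [0,0,0,0,0.9]
    - [0,0,0,0,0.8]
    - [0,0,0,0,0.7]
    - [0,0,0,0,0.6]
    - [0,0,0,0,0.6]
    - [0,0,0,0,0.6]
    - [0,0,0,0,0.6]
    - [0,0,-1,0,0.6]
    - [0,0,-2.5,0,0.6]
    - [0,0,-4,0,0.6]

```text
time: 20.72
tool_pos: [0.6075, -0.1257, 0.2054]
ee_rot: [-3.14, 0.004, 0.156]
wrist_force: [1.7, 0.3, 0.4]
width: 0.0376
finger_force: 0.0
```

```bash
python3 -c "
from h import *;from bench import robot;go(robot,.3878,-.2827,.20,1.62)"
```

```text
units [-9.654  4.843  0.245] turn -13.98 rows 11.8 t 20.7167 [ 0.6075 -0.1257  0.2054] [-3.14   0.004  0.156] w 0.03759402346703476
```

Emit:
servo_tool:
  moves:
    - [-9.65,4.84,0.2,-11.5,0.4]
    - [-9.65,4.84,0.2,-11.5,0.4]
    - [-9.65,4.84,0.2,-11.5,0.4]
    - [-9.65,4.84,0.2,-11.5,0.4]
    - [-9.65,4.84,0.2,-11.5,0.4]
    - [-9.65,4.84,0.2,-11.5,0.4]
    - [-9.65,4.84,0.2,-11.5,0.4]
    - [-9.65,4.84,0.2,-11.5,0.4]
    - [-9.65,4.84,0.2,-11.5,0.4]
    - [-9.65,4.84,0.2,-11.5,0.4]

```text
time: 21.55
tool_pos: [0.3883, -0.2836, 0.2014]
ee_rot: [3.141, 0.0, 1.364]
wrist_force: [0.6, -0.3, -0.5]
width: 0.0564
finger_force: 0.0
```

Emit:
servo_tool:
  moves:
    - [0,0,0,-2.5,0.4]
    - [0,0,0,-2.5,0.4]
    - [0,0,0,-2.5,0.4]
    - [0,0,0,-2.5,0.4]
    - [0,0,0,-2.5,0.4]
    - [0,0,0,-2.5,0.4]

```text
time: 22.05
tool_pos: [0.3891, -0.2829, 0.2012]
ee_rot: [3.141, -0.0, 1.62]
wrist_force: [1.3, -0.1, 0.0]
width: 0.0567
finger_force: 0.0
```

```bash
python3 -c "
from h import *;from bench import robot
q=see(robot,'w24',.024,(.3878,-.2827,.03));go(robot,q[0],q[1],.0625,q[3]+np.pi/2)"
```

```text
fit [ 0.389  -0.281   0.      0.1012] 0.051 (np.int64(220), np.int64(139), np.int64(67), np.int64(76))
units [7.700e-02 2.000e-03 5.548e+00] turn -0.49 rows 3.3 t 22.1 [ 0.3891 -0.2829  0.2012] [ 3.142 -0.     1.621] w 0.056252956888905456
```

View pics/w24.png

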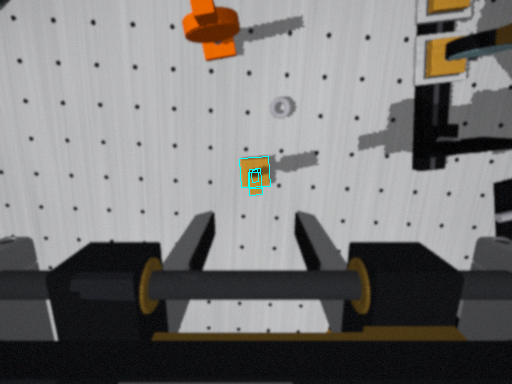

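The fit wraps lens_24 at (255,175); nothing is near it. Grasping.

Emit:
servo_tool:
  moves:
    - [0.08,0,1.5,-0.5,0.4]
    - [0.08,0,3.0,-0.5,0.4]
    - [0.08,0,4.4,-0.5,0.4]
    - [0.08,0,5.3,-0.5,0.4]
    - [0.08,0,5.55,-0.5,0.4]
    - [0.08,0,5.55,-0.5,0.4]
    - [0.08,0,5.55,-0.5,0.6]
    - [0.08,0,5.55,-0.5,0.8]
    - [0.08,0,5.55,-0.5,0.9]
    - [0.08,0,5.55,-0.5,1.0]

```text
time: 22.93
tool_pos: [0.3899, -0.2819, 0.0644]
ee_rot: [3.139, 0.003, 1.674]
wrist_force: [0.6, 0.0, -0.8]
width: 0.0332
finger_force: 0.0
```

Emit:
servo_tool:
  moves:
    - [0,0,0,0,1.0]
    - [0,0,0,0,1.0]
    - [0,0,0,0,1.0]
    - [0,0,0,0,1.0]
    - [0,0,0,0,1.0]

```text
time: 23.35
tool_pos: [0.3891, -0.2811, 0.0628]
ee_rot: [3.141, 0.0, 1.674]
wrist_force: [-0.1, -0.1, 2.5]
width: 0.0135
finger_force: 30.0
```

Emit:
servo_tool:
  moves:
    - [0,0,-0.4,0,1.0]
    - [0,0,-1.4,0,1.0]
    - [0,0,-3,0,1.0]
    - [0,0,-4.6,0,1.0]
    - [0,0,-6.2,0,1.0]
    - [0,0,-7,0,1.0]
    - [0,0,-7,0,1.0]
    - [0,0,-7,0,1.0]

```text
time: 24.02
tool_pos: [0.3892, -0.2812, 0.2385]
ee_rot: [3.14, 0.002, 1.674]
wrist_force: [0.7, 0.4, -2.7]
width: 0.0141
finger_force: 30.0
```

```bash
python3 -c "
from h import *;from bench import robot;go(robot,.574,.0963,.24,.156);held(robot,'h24',.024,.0625,0)
im=cv2.imread('pics/h24.png');print(im.shape)"
```

```text
units [14.258  8.91  -0.069] turn 14.5 rows 12.3 t 24.0167 [ 0.3892 -0.2812  0.2385] [3.140e+00 2.000e-03 1.674e+00] w 0.014081922001493786
[216 161] [292 270]
(327, 228, 3)
```

View pics/h24.png

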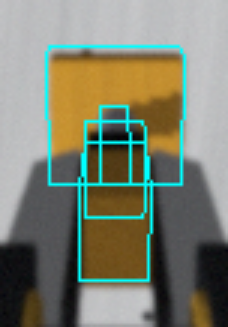

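lens_24 is held, with its foot within about 1.5 mm of the model. Moving it to seat 4; the underside at 0.176 m is clear of the others.

Emit:
servo_tool:
  moves:
    - [14.26,8.91,0,11.5,1.0]
    - [14.26,8.91,0,11.5,1.0]
    - [14.26,8.91,0,11.5,1.0]
    - [14.26,8.91,0,11.5,1.0]
    - [14.26,8.91,0,11.5,1.0]
    - [14.26,8.91,0,11.5,1.0]
    - [14.26,8.91,0,11.5,1.0]
    - [14.26,8.91,0,11.5,1.0]
    - [14.26,8.91,0,11.5,1.0]
    - [14.26,8.91,0,11.5,1.0]

```text
time: 24.9
tool_pos: [0.5498, 0.0506, 0.2338]
ee_rot: [-3.138, 0.006, 0.565]
wrist_force: [1.0, -0.6, -0.9]
width: 0.0137
finger_force: 30.0
```

```bash
python3 -c "
from h import *;from bench import robot;go(robot,.5748,.0963,.24,.156)"
```

```text
units [ 1.823 -1.01  -0.255] turn 3.91 rows 3.3 t 24.9 [0.5498 0.0506 0.2338] [-3.138  0.006  0.565] w 0.013739100804181371
```

Emit:
servo_tool:
  moves:
    - [0,0,0,0,1.0]
    - [0,0,0,0,1.0]
    - [0,0,0,0,1.0]

```text
time: 25.15
tool_pos: [0.5497, 0.0486, 0.2347]
ee_rot: [-3.139, 0.005, 0.573]
wrist_force: [-0.4, 0.8, -1.4]
width: 0.0139
finger_force: 30.0
```

```bash
python3 -c "
from h import *;from bench import robot;go(robot,.5748,.0963,.24,.156)"
```

```text
units [ 1.878 -1.059 -0.219] turn 3.98 rows 3.4 t 25.15 [0.5497 0.0486 0.2347] [-3.139  0.005  0.573] w 0.01386483420267932
```

Emit:
servo_tool:
  moves:
    - [0.6,-0.35,0,1.1,1.0]
    - [1.3,-0.7,0,2.2,1.0]
    - [1.88,-1.06,0,3.3,1.0]
    - [1.88,-1.06,0,3.98,1.0]
    - [1.88,-1.06,0,3.98,1.0]
    - [1.88,-1.06,0,3.98,1.0]
    - [1.88,-1.06,0,3.98,1.0]
    - [1.88,-1.06,0,3.98,1.0]
    - [1.88,-1.06,0,3.98,1.0]

```text
time: 25.9
tool_pos: [0.5759, 0.0958, 0.2377]
ee_rot: [3.142, -0.0, 0.154]
wrist_force: [-0.2, 1.1, -1.9]
width: 0.0139
finger_force: 30.0
```

```bash
python3 -c "
from h import *;from bench import robot;go(robot,.5748,.0963,.0888,.156)"
```

```text
units [-0.042 -0.028  5.954] turn -0.02 rows 3.6 t 25.9 [0.5759 0.0958 0.2377] [ 3.142 -0.     0.154] w 0.013889165272205172
```

Emit:
servo_tool:
  moves:
    - [-0.04,-0.03,1.4,0,1.0]
    - [-0.04,-0.03,3.0,0,1.0]
    - [-0.04,-0.03,4.5,0,1.0]
    - [-0.04,-0.03,5.3,0,1.0]
    - [-0.04,-0.03,5.6,0,1.0]
    - [-0.04,-0.03,5.74,0,1.0]
    - [-0.04,-0.03,5.8,0,1.0]
    - [-0.04,-0.03,5.86,0,1.0]
    - [-0.04,-0.03,5.88,0,1.0]
    - [-0.04,-0.03,5.88,0,1.0]

```text
time: 26.73
tool_pos: [0.5761, 0.0972, 0.0924]
ee_rot: [3.141, -0.003, 0.155]
wrist_force: [-0.4, 0.2, -1.0]
width: 0.0138
finger_force: 30.0
```

Emit:
servo_tool:
  moves:
    - [0,0,0.02,0,1.0]
    - [0,0,0.04,0,1.0]
    - [0,0,0.04,0,1.0]
    - [0,0,0.04,0,1.0]

```text
time: 27.07
tool_pos: [0.5751, 0.0971, 0.0897]
ee_rot: [-3.142, -0.0, 0.154]
wrist_force: [-0.3, -0.0, -1.6]
width: 0.0138
finger_force: 30.0
```

Emit:
servo_tool:
  moves:
    - [0,0,0.02,0,1.0]
    - [0,0,0.04,0,1.0]
    - [0,0,0.06,0,1.0]
    - [0,0,0.06,0,1.0]
    - [0,0,0.06,0,1.0]

```text
time: 27.48
tool_pos: [0.5752, 0.0971, 0.0888]
ee_rot: [3.142, -0.001, 0.155]
wrist_force: [-1.3, 0.2, 4.0]
width: 0.0141
finger_force: 30.0
```

Contact. Releasing, then backing away up and toward the robot.

Emit:
servo_tool:
  moves:
    - [0,0,-0.02,0,0.9]
    - [0,0,-0.02,0,0.8]
    - [0,0,-0.02,0,0.7]
    - [0,0,-0.02,0,0.6]
    - [0,0,-0.02,0,0.6]
    - [0,0,-0.02,0,0.6]
    - [0,0,-0.02,0,0.6]
    - [0,0,-1,0,0.6]
    - [0,0,-2.5,0,0.6]
    - [0,0,-4.5,0,0.6]

```text
time: 28.32
tool_pos: [0.5733, 0.097, 0.1905]
ee_rot: [-3.141, 0.006, 0.154]
wrist_force: [1.1, 0.9, -0.0]
width: 0.0375
finger_force: 0.0
```

Emit:
servo_tool:
  moves:
    - [-1.5,0,-1,0,0.6]
    - [-3,0,-2,0,0.6]
    - [-4.5,0,-2,0,0.6]
    - [-6,0,-2,0,0.6]
    - [-7.5,0,-2,0,0.6]
    - [-7.5,0,-2,0,0.6]
    - [-7.5,0,-2,0,0.6]
    - [-7.5,0,-2,0,0.6]
    - [-7.5,0,-2,0,0.6]

```text
time: 29.07
tool_pos: [0.3908, 0.0683, 0.2422]
ee_rot: [-3.142, -0.0, 0.154]
wrist_force: [0.4, -0.6, -0.4]
width: 0.0379
finger_force: 0.0
```

Run:
```python
from h import *;from bench import robot
T=robot.snapshot('top');S=robot.snapshot('scene');o=robot.get_obs();print(o['time'],o['tool_pos'])
for n,D,(x,y) in((1,.06,(.6085,-.126)),(2,.048,(.5977,-.0573)),(3,.036,(.586,.0193)),(4,.024,(.574,.0963))):
    V=[]
    for s in(T,S):
        uv=np.vstack([proj(s,P@Ro.from_euler('z',1.727).as_matrix().T+[x,y,.026]) for P,_ in parts(D,.054)])
        a=np.floor(uv.min(0)-5).astype(int);b=np.ceil(uv.max(0)+5).astype(int);V.append((s,(*a,*(b-a))))
    for v in(V,V[:1]):
        q,f=fit(v,D,.054,[x,y,.026,1.727],.01 if len(v)>1 else 0);print(n,D,q.round(4),round(f,3),'off mm',((q[:2]-[x,y])*1e3).round(1))
```

```text
29.1667 [0.39079571 0.06831391 0.24189622]
1 0.06 [ 0.6094 -0.1265  0.0268 -1.3937] 0.637 off mm [ 0.9 -0.5]
1 0.06 [ 0.6086 -0.1265  0.026   1.7784] 0.098 off mm [ 0.1 -0.5]
2 0.048 [ 0.5978 -0.0573  0.0264  1.7302] 0.507 off mm [ 0.1 -0. ]
2 0.048 [ 0.5972 -0.0568  0.026   1.7319] 0.111 off mm [-0.5  0.5]
3 0.036 [0.5852 0.019  0.0268 1.7043] 0.435 off mm [-0.8 -0.3]
3 0.036 [0.5847 0.0199 0.026  1.7221] 0.055 off mm [-1.3  0.6]
4 0.024 [0.5748 0.0965 0.0259 0.113 ] 0.401 off mm [0.8 0.2]
4 0.024 [0.5737 0.0974 0.026  0.1588] 0.071 off mm [-0.3  1.1]
```

The offsets are all about 1 mm or less. lens_24's yaw fit landed on the 90° alternative, although the 14 mm finger width says it was gripped across its thickness. I'll check both hypotheses.

Run:
```python
from h import *;from bench import robot
T=robot.snapshot('top');S=robot.snapshot('scene')
W=wrist(robot)
x,y,D=.574,.0968,.024
for n,s in(('T',T),('S',S),('W',W)):
    uv=np.vstack([proj(s,P@Ro.from_euler('z',1.727).as_matrix().T+[x,y,.026]) for P,_ in parts(D,.054)])
    a=np.floor(uv.min(0)-5).astype(int);b=np.ceil(uv.max(0)+5).astype(int);roi=(*a,*(b-a));m=brass(s,roi)
    for yaw in(1.727,.156):
        f=lambda q:((render(s,D,.054,[x+q[0]*.01,y+q[1]*.01,.026,yaw+q[2]*.1],roi)-m)**2).sum()/m.sum()
        r=minimize(f,[0,0,0],method='Nelder-Mead',options=dict(initial_simplex=[[0,0,0],[.3,0,0],[0,.3,0],[0,0,.6]]));print(n,yaw,roi,round(r.fun,3),r.x[:2].round(2)*10,round(yaw+r.x[2]*.1,3))
    if n!='W':  # coarse picture as text: B brass, k dark, . other
        im=s['image'][roi[1]:roi[1]+roi[3],roi[0]:roi[0]+roi[2]].astype(int)
        for row in im: print(''.join('B' if (p[2]-p[0])/(p.max()+10)>.38 else 'k' if p.max()<70 else '.' for p in row))
```

```text
T 1.727 (np.int64(193), np.int64(142), np.int64(30), np.int64(30)) 0.084 [-0.3  0.7] 1.716
T 0.156 (np.int64(193), np.int64(142), np.int64(30), np.int64(30)) 0.07 [-0.3  0.6] 0.151
...........kkkkkk.............
...........kkkkkk.............
...........kkkkkk.............
............kkkkk.............
..............................
..............................
..............................
.................BBBBB........
.........BBBBBBBBBBBBB.....kkk
.......BBBBBBBBBBBBBBBB....kkk
.......BBBBBBBB.BBBBBBB....kkk
kk.....BBBBBBBBB.BBBBBB....kkk
kkk....BBBBBBBBB.BBBBBB.....kk
kkk....BBBBBBBBB.BBBBBB.....kk
kkk....BBBBBBBBBkBBBBBB.....kk
kkkk...BBBBBBBBBkBBBBBB.....kk
kkkk....BBBBBkkkkBBBBBBB....kk
kkkk....BBBBBkkkBBBBBBBB....kk
kkk.....BBBBBBBBBBBBBBBB....kk
kkkk....BBBBBBBBBBBBBBBB.....k
kkkk....BBBBBBBBBBBBBBBB.....k
kkkk....BBBBBBBBBBBBBBBB.....k
kkkk....BBBBBBBBBBBBBBBB.....k
kkkkk...BBBBBBBBBBBB..........
kkkkk....BBB..................
kkkkk.........................
k.............................
..............................
..............................
....................
[... 2452 characters left out ...]
kkk......................kkkk......
.kkkkkkkk.....................kkkk......
.kkkkkk...................kkkkkkkk......
..kkkk...................kkkkkk.kk......
.......................kkkkkkkkkkk......
.....................kkkkkkkkkkkkkk.....Traceback (most recent call last):
  File "<stdin>", line 7, in <module>
  File "h.py", line 35, in brass
    x,y,w,h=roi;im=cv2.resize(s['image'][y:y+h,x:x+w],None,fx=f,fy=f,interpolation=cv2.INTER_CUBIC).astype(float)
                   ~~~~~~~~~~^^^^^^^^^^^^^^^^^^^^^^^^^^^^^^^^^^^^^^^^^^^^^^^^^^^^^^^^^^^^^^^^^^^^^^
cv2.error: OpenCV(4.12.0) /io/opencv/modules/imgproc/src/resize.cpp:4208: error: (-215:Assertion failed) !ssize.empty() in function 'resize'
```

The brass silhouette alone is ambiguous for this lens: the cost is 0.084 vs 0.070 from the top and 0.287 vs 0.298 in the scene view. The grip settles it. The finger opening stayed at 13.5–14.1 mm, so the fingers held the 14 mm thickness (the tab's other side is 20 mm). They closed along the rail, so the glass faces along the rail. Handing in.

```bash
python3 -c "
from bench import robot;print(robot.close_job())"
```

```text
the job is handed in; nothing more can be done
None
```

The job is handed in at about 29 s of robot time: lens_24, 36, 48 and 60 stand on carriages 4 to 1 from the ball to the screen, each set down at light contact and within about 1.5 mm of its carriage's middle by the last camera fit; lens_24's facing rests on the 14 mm grip width because the images could not settle it.

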